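# Seat and lock the dryer's filter cartridge, then hold its sprung hood just below balance

### The arm

A 6-joint arm with a two-finger parallel gripper is mounted at the origin on the work surface. World frame = base frame: x ahead of the robot, y to its left, z up, the work surface at z = 0. Lengths are in m, angles in degrees, forces in N, time in s.
With the tool pointing down it reaches from about 0.375 to 0.75 m from the base axis. Payload 9 kg.
Tool frame: the origin (TCP) lies at the very end of the fingers, on their centre line; the grasp point (between the pads) lies 19 mm behind it; z points along the fingers, y is the line along which they close (so a half turn about z gives the same grasp; the last joint's range is limited). The gripper opens to 85 mm and grips with 20 to 120 N. Pads are 22 mm wide; open, the fingers measure 114 mm over their backs; the gripper's body (76 mm by 85 mm) begins 54 mm behind the grasp point. The pads swing forward as they close: fully open they stand 13 mm farther back than shut.
Start: joints at [60.808, 5.964, 5.575, 89.605, 0, 77.527], TCP at [0.173, 0.575, 0.231] pointing down, gripper open.
Joint ranges: [-171.21, 171.21], [-48.23, 106.86], [-62.78, 66.21], [-105.2, 120.99], [-86.42, 89.51], [-180, 180]. Speed limits (degrees/s): [127.2, 127.2, 147.25, 180, 180, 180].

### API

Orientations are given as a 3x3 rotation matrix whose columns are the frame's x, y, z axes.
In Python, from rig import bot, kin, status, read_camera, camera_params, workorder gives the robot as it stands. The module is installed in compiled form; this text tells all that it offers. Calls block until the motion is done:
- bot.movep(position, orientation): joint-space move of the TCP to a pose.
- bot.move_straight(position, rot=None, max_speed=0.15, force_limit=None): straight line of the TCP; rot=None keeps the orientation; max_speed is the mean speed in m/s. With force_limit (N) it stops when the force on the tool has changed by that much, and returns True; else False.
- bot.goto_joints(angles): joint-space move.
- bot.release() and bot.close(): open the fingers fully, or close them until they stop; the grip force is fixed at half the most.
- bot.sleep(seconds).
- kin.inverse_kinematics(position, orientation): joint angles nearest the present ones, or None.
- status.observe(): the state.
- read_camera(name): name is "scene" or "top" or "wrist"; returns the picture (420x560x3 uint8, red, green, blue); there is no depth.
- camera_params(name): a dict with "fx", "fy", "cx", "cy" (pixels), "view" (4x4, takes a point from world to camera coordinates); the wrist camera has in their place "tool_from_camera" (4x4, takes a point from camera to tool coordinates, whose origin is the TCP and whose axes are the flange's). Camera axes: x right, y up, looking along -z (the intrinsics and any distortion apply to the point x, -y, -z); pixel columns grow to the right and rows downward; lengths in m; the calibration is good to about 2 mm. A picture is of the moment at which its call begins: read the wrist's pose just before it. camera_params takes no time and is no camera call.
A pose or a line that the arm cannot do raises bot.Unreachable and nothing moves.
- workorder.finish_job(): hands the job in; it is judged then, once.
The state is a dict: "clock": time; "joints": joint angles; "qvel": joint speeds; "joint_efforts": joint torques, N m; "ee_pos": TCP position; "tcp_rot": TCP orientation; "force": force on the tool from outside, world axes, zero at the start; "ft_torque": the same for the moment, N m; "opening": finger opening in m; "gripper_force": force on a finger pad.
Only numpy, scipy, OpenCV 4.12 (cv2) and the standard library are available. Lean on these libraries where they do the work, as an engineer would, in place of code of your own. Each camera call takes 0.05 s, during which the arm holds its last target. There are 200 camera calls.

### The job

Get the bench dryer ready for a look at the sample inside: first push the filter cartridge on the dryer's side deck fully home into its intake, and then swing the catch right across behind it to lock it. Then raise the dryer's sprung hood well past its balance point, where the spring would carry it up by itself, bring it back down and hold it still some five to ten degrees below the balance point, without ever letting it drop; the program finishes while still holding the hood there. Leave the other things on the bench where they are.

Things in the scene. Friction and masses are not known exactly. Their poses are not given: they have to be found in the camera images.
- dryer: Low grey bench dryer, fixed. Base 240 (x) x 280 (y) x 80 mm under a white hood; joined on its -y side a flat deck, top 20 mm above the table, dryer x -125 to 125, y -140 to -305 mm, with filter cartridge and catch. Origin: on the table under the base's centre. +x from the handle side (robot's side) to the hinge side, +y away from the deck, z up. Yaw within 0.25 rad of the world axes.
- cartridge (a joint): Slide of the white filter cartridge (box 80 x 60 x 43 mm, long along dryer x, top 65 mm above the table) between two low rails (tops 35 mm above the table) on the deck. Metres pushed along dryer +x towards the grey intake housing: 0 = out, 0.05 = fully home, hard stop. Takes about 2 N, stays where left; starts between 0 and 0.015.
- cartridge_rear (a point): Centre of the cartridge's rear face (60 mm wide, 43 mm high), which looks to the robot: push here along dryer +x. Moves with the cartridge: at dryer x = -75 mm when out, -25 mm when home, y = -225 mm, 43.5 mm above the table.
- catch (a joint): Turning catch on the deck: flat steel arm 75 mm long, 12 mm wide, 43 to 49 mm above the table, on an upright pivot at dryer x = -45, y = -285 mm. Radians, growing clockwise seen from above: 0 = arm along dryer -x, beside the guide (unlocked); 1.571 = arm along dryer +y, across behind the cartridge (locked, end stop). Friction 0.05 N m, stays where left; starts between 0 and 0.35.
- catch_knob (a point): Middle of the upright round black knob near the end of the catch arm: 14 mm diameter, foot 49 mm and top 85 mm above the table, this point 71 mm above the table and 65 mm from the catch's pivot axis. Moves with the catch. Can be pinched from above in any direction; it may turn between the fingers.
- hood (a joint): Hinge of the white hood (220 mm deep, 280 wide, 74 tall, 0.95 kg, clear window). Radians: 0 = shut (at the start), grows as the handle edge rises, end stop 1.2. A hinge spring helps: spring and weight balance at 0.80. Below that it falls shut if let go (2 N up at the bar holds it near shut, under 1 N near balance), above it rises by itself to the stop. Well past balance is over 0.95.
- hood_bar (a point): Centre of the hood's round steel handle bar, 12 mm thick, 152 long, along dryer y, 45 mm in front of the hood's front face (39 clear) on two rods 140 apart. Height above the table: 128 mm shut, 284 at 0.67 rad, 306 at balance (0.80), 333 at 1.0, 349 at 1.2. Shut, it is 265 mm nearer the robot than the hinge line and 40 mm above it. The hood's top is 32 mm above the bar when shut.
- hood_hinge (a point): Middle of the hood's hinge line, along dryer y, at dryer x = 110 mm, y = 0, 88 mm above the table. The bar circles about this line at 268 mm.
- beaker: Bystander: clear plastic beaker, 60 mm wide, 75 mm tall. Origin under its centre.
- beaker_tall: Bystander: clear plastic beaker, 54 mm wide, 90 mm tall. Origin under its centre.
- bottle: Bystander: white plastic bottle, 44 mm wide, 115 mm tall. Origin under its centre.
- jar: Bystander: amber glass jar, 60 mm wide, 70 mm tall. Origin under its centre.
- tray: Bystander: ribbed metal tray 200 x 140 x 16 mm. Origin under its centre.
- palette: Bystander: flat dark wooden palette 150 x 90 x 10 mm with six round pans. Origin under its centre.
- spatula: Bystander: spatula 200 mm long with a wooden handle, lying on the table in front of the dryer. Origin near its middle.

How it is judged:
By the outcome, as a careful person would: the job done as asked, in the order asked, and still so for the second after the job is handed in, while the arm keeps its last pose, push and grip.
It also fails if it takes over 64 s, if anything falls off the work surface, if the arm or the gripper's body presses on something with over 40 N, if the wrist force passes 120 N, or if a joint passes its speed limit or range.

## Working session

There is one attempt and no reset: what is moved stays moved. The work goes in short steps, each a Python script; the robot and the scene stay as the last script left them, time stands still between calls to the robot, and variables do not carry over. Pictures are saved under pics/ and viewed, at most 10 in all, crops included, and the job is handed in when it is done.

```bash
mkdir -p pics
python3 - <<'E'
from rig import bot,kin,status,read_camera,camera_params
import cv2,numpy as np
for n in("scene","top"):
    cv2.imwrite(f"pics/{n}0.png",cv2.resize(read_camera(n),(784,588),interpolation=cv2.INTER_CUBIC)[:,:,::-1])
    p=camera_params(n);print(n,{k:(np.round(v,4).tolist() if k=="view" else v) for k,v in p.items()})
p=camera_params("wrist");print({k:np.round(v,4).tolist() for k,v in p.items()})
s=status.observe();print(s)
E
```

```text
scene {'fx': 484.86194747943557, 'fy': 484.86194747943557, 'cx': 281.9471071782105, 'cy': 208.21758493287572, 'view': [[-0.3823, 0.924, -0.0122, 0.2908], [-0.6189, -0.2462, 0.7459, 0.2738], [0.6862, 0.2927, 0.666, -1.9211], [0.0, 0.0, 0.0, 1.0]]}
top {'fx': 433.08731919081674, 'fy': 433.08731919081674, 'cx': 272.7019758817587, 'cy': 204.22231582888557, 'view': [[0.0045, -1.0, 0.0068, -0.0843], [0.9913, 0.0053, 0.1315, -0.5951], [-0.1315, 0.0061, 0.9913, -1.2967], [0.0, 0.0, 0.0, 1.0]]}
{'fx': 348.2623, 'fy': 348.2623, 'cx': 279.6662, 'cy': 201.1755, 'tool_from_camera': [[0.0005, 0.9455, 0.3256, 0.0832], [1.0, -0.0002, -0.001, -0.0013], [-0.0009, 0.3256, -0.9455, -0.1427], [0.0, 0.0, 0.0, 1.0]]}
{'clock': 0.1, 'joints': array([ 6.08073029e+01,  5.99504174e+00,  5.53100945e+00,  8.96048215e+01,
       -5.35424033e-04,  7.75266305e+01]), 'qvel': array([-0.04117691, -0.01488932,  0.1155404 , -0.04036995, -0.02309605,
        0.05156129]), 'joint_efforts': array([ 7.19720105e-03, -5.58204389e+01,  5.04721355e+01,  1.30958899e-02,
       -1.93516944e-04,  1.20361935e-05]), 'ee_pos': array([0.17245314, 0.57436589, 0.23059682]), 'tcp_rot': array([[-9.57725434e-01,  2.87683261e-01, -5.77981062e-04],
       [ 2.87683732e-01,  9.57724887e-01, -1.05364423e-03],
       [ 2.50431041e-04, -1.17537762e-03, -9.99999278e-01]]), 'force': array([ 0.18491201,  1.18781559, -0.03812798]), 'ft_torque': array([-0.06481442, -0.01673608,  0.00155556]), 'gripper_force': 0.0, 'opening': 0.08554993936405154}
```

View pics/top0.png

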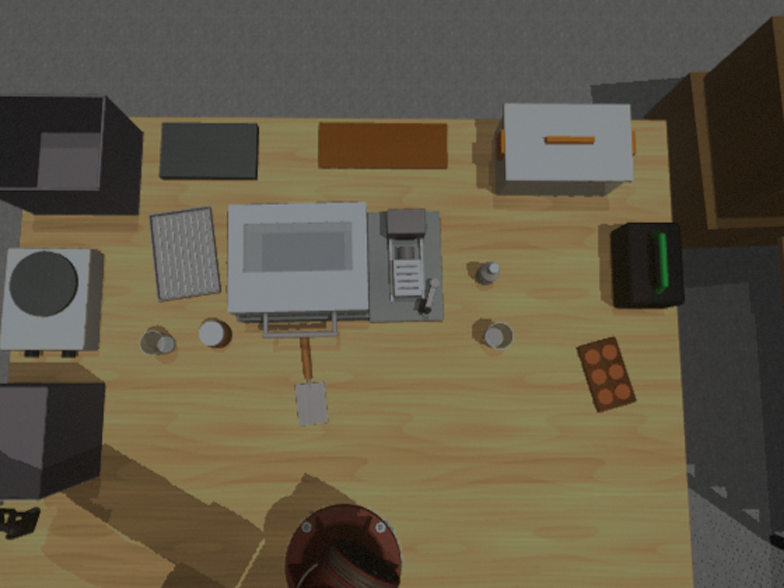

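View pics/scene0.png

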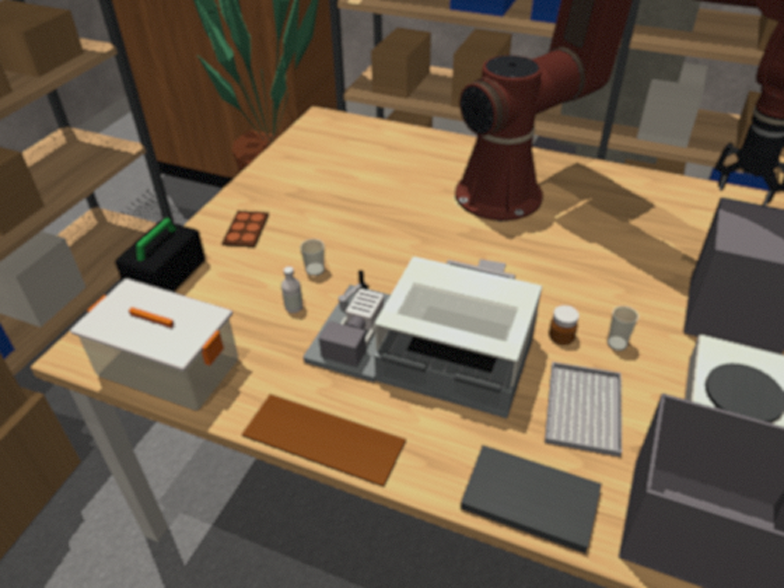

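The top view shows the dryer hood at about (298,257), the deck at (405,265) with the cartridge and catch knob (425,308), and the bar at (300,334). Bystanders are clear of these. I'll enlarge the dryer.

Run:
```python
from rig import read_camera
import cv2
im=read_camera("top")[:,:,::-1]
cv2.imwrite("pics/top1.png",cv2.resize(im[138:250,155:325],None,fx=4.7,fy=4.7,interpolation=cv2.INTER_CUBIC))
```

```text
(no output)
```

View pics/top1.png

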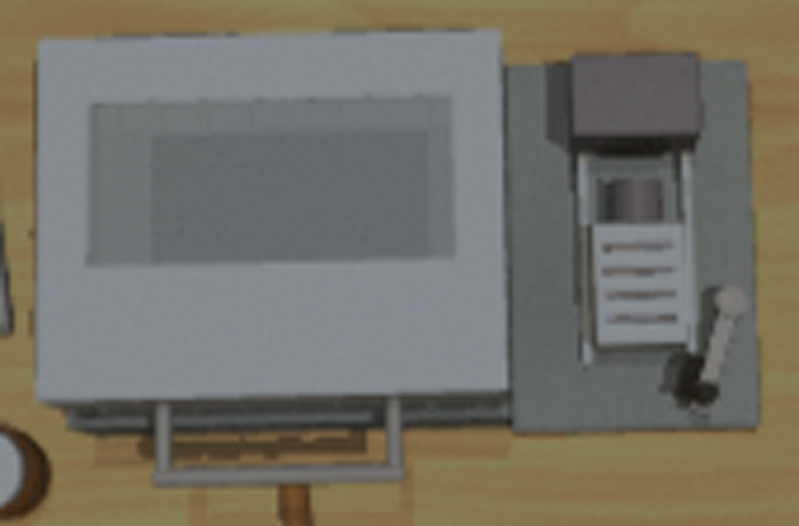

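```bash
cat > h.py <<'E'
import numpy as np
D=None
def W(d,p):
    x,y,a=d; p=np.asarray(p,float); c,s=np.cos(a),np.sin(a)
    return np.array([x+c*p[0]-s*p[1],y+s*p[0]+c*p[1],p[2]])
E
python3 - <<'E'
from rig import camera_params
import numpy as np
from scipy.optimize import least_squares
from h import W
P=camera_params("top")
def px(w):
    c=P["view"]@np.r_[w,1]; return np.array([P["fx"]*c[0]/-c[2]+P["cx"],P["fy"]*-c[1]/-c[2]+P["cy"]])
F=[((38,40),(110,140,160)),((500,30),(110,-140,160)),((508,391),(-110,-140,160)),((36,402),(-110,140,160)),
((745,62),(125,-305,20)),((760,428),(-125,-305,20)),((513,430),(-125,-140,20)),((279,480),(-155,0,130)),((732,298),(-45,-285,51))]
o=lambda c:(np.array(c)+.5)/4.7-.5+[155,138]
def res(v):
    r=[px(W(v[:3],np.array(p)/1000))-o(c) for c,p in F]
    r+=[px(W(v[:3],[-.075+v[3],y,.065]))-o(c) for c,y in(((597,347),-.195),((687,342),-.255))]
    r.append(px(W(v[:3],[-.045-.065*np.cos(v[4]),-.285+.065*np.sin(v[4]),.08]))-o((703,390)))
    return np.ravel(r)
f=least_squares(res,[.55,0,0,.0,.2],loss="soft_l1");print(f.x);print(np.round(res(f.x).reshape(-1,2),1))
d=f.x[:3]
for n,p in dict(bar=(-.155,0,.128),rear=(-.075+f.x[3],-.225,.0435),piv=(-.045,-.285,.05)).items():
    w=W(d,p);print(n,w,np.hypot(w[0],w[1]))
E
```

```text
[0.63857351 0.09028707 0.03111772 0.00144465 0.3608649 ]
[[ 0.   0.3]
 [-0.1  0. ]
 [ 0.1 -0.1]
 [-0.1  0.2]
 [ 0.4 -0.8]
 [ 0.3 -0.3]
 [-0.2  0.6]
 [ 0.1 -1. ]
 [-0.2  0.7]
 [-0.5 -0.3]
 [ 0.2  0.3]
 [-0.1  0.2]]
bar [0.48364854 0.0854646  0.128     ] 0.49114164144125255
rear [ 0.57205412 -0.13689251  0.0435    ] 0.5882053033839285
piv [ 0.60246241 -0.19597503  0.05      ] 0.6335354503818862
```

```bash
cat > h.py <<'E'
import numpy as np
from rig import bot,kin,status,read_camera,camera_params
D=(0.63857351,0.09028707,0.03111772)
def W(p,d=D):
    x,y,a=d; p=np.asarray(p,float); c,s=np.cos(a),np.sin(a)
    return np.array([x+c*p[0]-s*p[1],y+s*p[0]+c*p[1],p[2]])
_c,_s=np.cos(D[2]),np.sin(D[2])
RD=np.array([[_c,-_s,0],[_s,_c,0],[0,0,1.]])
DOWN=RD@np.array([[-1,0,0],[0,1,0],[0,0,-1.]])   # tool x = dryer -x, y = dryer y
def fwd(th,sg=1): # tool pointing along dryer +x, pitched th rad down; y in the vertical plane
    z=np.array([np.cos(th),0,-np.sin(th)]); y=sg*np.array([np.sin(th),0,np.cos(th)])
    return RD@np.c_[np.cross(y,z),y,z]
def bar(q,y=0): # bar centre in dryer frame at hood angle q
    a=np.arctan2(.040,.265)+q
    return np.array([.110-.268*np.cos(a),y,.088+.268*np.sin(a)])
def hoodpose(q,th,sg=1,back=0,y=0):
    R=fwd(th,sg); return W(bar(q,y))+R[:,2]*(.019-back),R
def knob(a,z=.058):
    return W([-.045-.065*np.cos(a),-.285+.065*np.sin(a),z])
def st():
    s=status.observe();print(round(s["clock"],2),"pos",s["ee_pos"].round(4),"F",s["force"].round(1),"open",round(s["opening"],4));return s
E
python3 - <<'E'
from h import *
for n,p in dict(a=W([-.115,-.222,.25]),b=W([-.115,-.222,.046]),c=W([-.03,-.222,.046]),k0=knob(.36),k1=knob(1.6)).items():
    for i,R in enumerate((DOWN,DOWN@np.diag([-1,-1,1]))):
        j=kin.inverse_kinematics(p,R);print(n,i,None if j is None else np.round(j,0))
for sg in(1,-1):
  for t in(0,10,20,30,40,50,60,75):
    r=[]
    for q,b in((0,.09),(0,0),(.3,0),(.67,0),(1.03,0)):
        j=kin.inverse_kinematics(*hoodpose(q,np.radians(t),sg,b)); r.append(None if j is None else np.round(j).astype(int).tolist())
    print(sg,t,r)
E
```

```text
a 0 [-28.  -3.  -2.  91.   0. -30.]
a 1 [-28.  -3.  -2.  91.   0. 150.]
b 0 [-28.  -0. -20.  70.   0. -30.]
b 1 [-28.  -0. -20.  70.   0. 150.]
c 0 [-24.  14.  -5.  71.   0. -26.]
c 1 [-24.  14.  -5.  71.   0. 154.]
k0 0 [-31.   3. -16.  71.   0. -33.]
k0 1 [-31.   3. -16.  71.   0. 147.]
k1 0 [-24.  11.  -7.  72.   0. -26.]
k1 1 [-24.  11.  -7.  72.   0. 154.]
1 0 [None, None, None, None, None]
1 10 [None, None, None, None, None]
1 20 [None, None, None, None, None]
1 30 [None, None, None, None, None]
1 40 [None, None, None, None, [-6, -45, -42, 43, 6, 85]]
1 50 [None, None, None, None, [-6, -33, -29, 54, 5, 84]]
1 60 [None, None, None, [-6, -37, -33, 64, 4, 83], [-5, -21, -16, 65, 3, 84]]
1 75 [[-7, -39, -37, 77, 2, 81], [-7, -34, -43, 66, 2, 82], [-6, -29, -32, 73, 2, 82], [-5, -17, -14, 78, 2, 83], [-4, -2, 5, 82, 2, 84]]
-1 0 [None, None, None, None, None]
-1 10 [None, None, None, None, None]
-1 20 [None, None, None, None, None]
-1 30 [None, None, None, None, None]
-1 40 [None, None, None, None, [-6, -45, -42, 43, 6, -95]]
-1 50 [None, None, None, None, [-6, -33, -29, 54, 5, -96]]
-1 60 [None, None, None, [-6, -37, -33, 64, 4, -97], [-5, -21, -16, 65, 3, -96]]
-1 75 [[-7, -39, -37, 77, 2, -99], [-7, -34, -43, 66, 2, -98], [-6, -29, -32, 73, 2, -98], [-5, -17, -14, 78, 2, -97], [-4, -2, 5, 82, 2, -96]]
```

```bash
cat >> h.py <<'E'
B=np.array([0,1.,0])
def obl(th,ph,sg=1): # z: pitch th (in dryer xz plane), leaning ph along the bar; y square to the bar
    z=np.cos(ph)*np.array([np.cos(th),0,-np.sin(th)])+np.sin(ph)*B
    y=sg*np.array([np.sin(th),0,np.cos(th)])
    return RD@np.c_[np.cross(y,z),y,z]
def hp(q,th,ph,sg=1,back=0,y=0):
    R=obl(th,ph,sg); return W(bar(q,y))+R[:,2]*(.019-back),R
E
python3 - <<'E'
from h import *
r=np.radians
for y in(-.04,0,.04):
 for ph in range(-75,76,15):
  for th in(0,15,25,35):
   for sg in(1,-1):
    L=[kin.inverse_kinematics(*hp(0,r(th),r(ph),sg,b,y)) for b in(.1,0)]
    if all(j is not None for j in L):
      print(y,ph,th,sg,np.round(L[1]).astype(int),[th2 for th2 in range(0,91,15) if all(kin.inverse_kinematics(*hp(q,r(th+(th2-th)*q/1.03),r(ph),sg,0,y)) is not None for q in(.2,.4,.6,.8,1.03))])
E
```

```text
-0.04 -75 25 1 [  23   31  -11   99  -80 -152] [15, 30, 45, 60, 75]
-0.04 -75 25 -1 [ 23  31 -11  99 -80  28] [15, 30, 45, 60, 75]
-0.04 -75 35 1 [  23   29  -12   95  -78 -168] [15, 30, 45, 60, 75]
-0.04 -75 35 -1 [ 23  29 -12  95 -78  12] [15, 30, 45, 60, 75]
-0.04 -60 15 1 [ 23 -16 -61  -1 -79 121] [0, 15, 30, 45, 60, 75, 90]
-0.04 -60 15 -1 [ 23 -16 -61  -1 -79 -59] [0, 15, 30, 45, 60, 75, 90]
-0.04 -60 25 1 [ 23 -15 -54  23 -76 130] [0, 15, 30, 45, 60, 75, 90]
-0.04 -60 25 -1 [ 23 -15 -54  23 -76 -50] [0, 15, 30, 45, 60, 75, 90]
-0.04 -60 35 1 [ 22 -12 -47  39 -73 132] [0, 15, 30, 45, 60, 75, 90]
-0.04 -60 35 -1 [ 22 -12 -47  39 -73 -48] [0, 15, 30, 45, 60, 75, 90]
-0.04 45 0 1 [-52  27 -36 117  81 -90] [15, 30, 45, 60, 75, 90]
-0.04 45 0 -1 [-52  27 -36 117  81  90] [15, 30, 45, 60, 75, 90]
-0.04 45 15 1 [-51  -5 -49  86  76 -30] [15, 30, 45, 60, 75, 90]
-0.04 45 15 -1 [-51  -5 -49  86  76 150] [15, 30, 45, 60, 75, 90]
-0.04 45 25 1 [-49 -15 -51  81  71 -10] [0, 15, 30, 45, 60, 75, 90]
-0.04 45 25 -1 [-49 -15 -51  81  71 170] [0, 15, 30, 45, 60, 75, 90]
-0.04 45 35 1 [-47 -19 -
[... 2422 characters left out ...]
5, 60, 75, 90]
0.04 -45 35 -1 [ 29 -22 -53  34 -63 -54] [0, 15, 30, 45, 60, 75, 90]
0.04 60 0 1 [-40  31 -29 119  78 -90] [15, 30, 45, 60, 75, 90]
0.04 60 0 -1 [-40  31 -29 119  78  90] [15, 30, 45, 60, 75, 90]
0.04 60 15 1 [-40  13 -36  99  76 -46] [0, 15, 30, 45, 60, 75, 90]
0.04 60 15 -1 [-40  13 -36  99  76 134] [0, 15, 30, 45, 60, 75, 90]
0.04 60 25 1 [-39   5 -39  92  72 -26] [0, 15, 30, 45, 60, 75, 90]
0.04 60 25 -1 [-39   5 -39  92  72 154] [0, 15, 30, 45, 60, 75, 90]
0.04 60 35 1 [-38   1 -39  89  68 -10] [0, 15, 30, 45, 60, 75, 90]
0.04 60 35 -1 [-38   1 -39  89  68 170] [0, 15, 30, 45, 60, 75, 90]
0.04 75 35 1 [-36  29 -19 113  63 -38] []
0.04 75 35 -1 [-36  29 -19 113  63 142] []
```

Run:
```python
from h import *
import cv2
bot.movep(W([-.12,-.222,.25]),DOWN); bot.close(); st()
bot.move_straight(W([-.12,-.222,.046]),max_speed=.15,force_limit=15); st()
print(bot.move_straight(W([-.085,-.222,.046]),max_speed=.06,force_limit=15)); 
print(bot.move_straight(W([-.025,-.222,.046]),max_speed=.04,force_limit=15)); s=st()
print("dryer x",(RD.T@(s["ee_pos"]-W([0,0,0])))[:2])
bot.move_straight(s["ee_pos"]-RD[:,0]*.03); bot.move_straight(W([-.075,-.222,.25]),max_speed=.2)
a=.36;p=knob(a,.16);bot.movep(p,DOWN);bot.release()
im=read_camera("wrist");cv2.imwrite("pics/w1.png",im[:,:,::-1])
P=camera_params("wrist");s=st();T=np.linalg.inv(P["tool_from_camera"])
for n,w in dict(knobtop=knob(a,.085),home=W([-.025,-.225,.065]),piv=W([-.045,-.285,.05])).items():
    c=T@np.r_[s["tcp_rot"].T@(w-s["ee_pos"]),1];print(n,P["fx"]*c[0]/-c[2]+P["cx"],P["fy"]*c[1]/c[2]+P["cy"])
```

```text
3.71 pos [ 0.5255 -0.1354  0.25  ] F [ 0.1 -0.9 -0. ] open 0.0003
5.22 pos [ 0.5261 -0.1357  0.047 ] F [-0.1  0.1 -0.1] open -0.0003
False
True
7.06 pos [ 0.6078 -0.1326  0.0453] F [ 0.  -0.2  0.2] open -0.0001
dryer x [-0.03774245 -0.22183136]
9.9 pos [ 0.5409 -0.175   0.1599] F [-0.4 -0.8 -0.7] open 0.0854
knobtop 281.53893388393556 213.41948904893792
home 327.5855144079926 298.90324399737096
piv 253.22966993018443 267.31068167821155
```

View pics/w1.png

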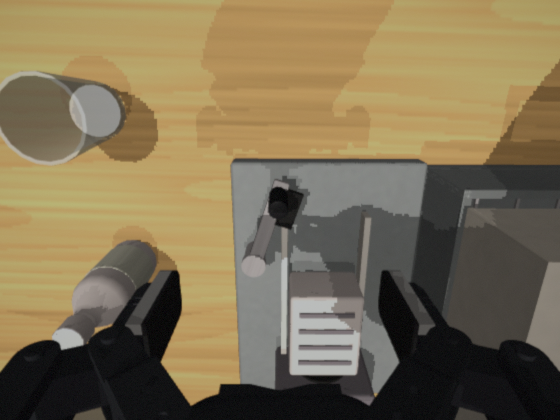

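The cartridge's rear edge sits at (325,298), matching the predicted home position. The pivot at (254,266) also matches. The knob is at about (279,200), within a few mm of the model, so I'll pinch it along y.

Run:
```python
from h import *
import cv2
print(bot.move_straight(knob(.33,.058),rot=DOWN,max_speed=.12,force_limit=10)); bot.close(); s=st()
q=(RD.T@(s["ee_pos"]-W([-.045,-.285,0])));print(q)
for a in(.5,.75,1.0,1.25,1.45): bot.move_straight(knob(a,.058),rot=DOWN,max_speed=.1); 
st();print(bot.move_straight(knob(1.64,.058),rot=DOWN,max_speed=.03,force_limit=8)); s=st()
q=(RD.T@(s["ee_pos"]-W([-.045,-.285,0])));print(q,np.arctan2(q[1],-q[0]))
bot.release(); bot.move_straight(knob(1.571,.14),rot=DOWN,max_speed=.15)
im=read_camera("wrist");cv2.imwrite("pics/w2.png",im[:,:,::-1])
bot.move_straight(knob(1.571,.25)-RD[:,0]*.08,rot=DOWN,max_speed=.2);st()
im=read_camera("wrist");cv2.imwrite("pics/w3.png",im[:,:,::-1])
```

```text
False
11.57 pos [ 0.5404 -0.1769  0.0582] F [-1.5  0.2  2.7] open 0.0117
[-0.06147217  0.02102409  0.05821486]
13.03 pos [ 0.5934 -0.1314  0.0582] F [ 5.2 -0.   2.3] open 0.012
True
13.29 pos [ 0.5958 -0.1309  0.0582] F [-0.6 -0.1  4.1] open 0.012
[-0.00461904  0.06523413  0.05817297] 1.5001072520756469
15.57 pos [ 0.5205 -0.1334  0.2486] F [-0.  -0.8 -0.6] open 0.0855
```

View pics/w3.png

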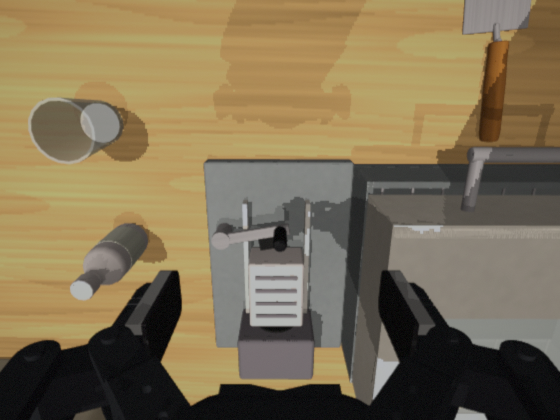

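The catch arm runs from (221,240) to (285,230), still about 0.1 rad short of square to the deck. I'll push the knob the rest of the way with closed fingers.

Run:
```python
from h import *
import cv2
bot.close()
bot.move_straight(W([-.095,-.220,.058]),rot=DOWN,max_speed=.2)
print(bot.move_straight(W([-.050,-.220,.058]),rot=DOWN,max_speed=.04,force_limit=22)); s=st()
print((RD.T@(s["ee_pos"]-W([0,0,0]))))
bot.move_straight(W([-.10,-.220,.07]),rot=DOWN,max_speed=.15)
bot.move_straight(W([-.125,-.220,.25]),rot=DOWN,max_speed=.2);bot.release();st()
im=read_camera("wrist");cv2.imwrite("pics/w4.png",cv2.resize(im[130:400,180:400],None,fx=2.2,fy=2.2,interpolation=cv2.INTER_CUBIC)[:,:,::-1])
```

```text
True
18.32 pos [ 0.5809 -0.131   0.0568] F [-4.1 -0.9  2.8] open -0.0001
[-0.06449055 -0.21939495  0.05678853]
20.56 pos [ 0.5205 -0.1335  0.25  ] F [0.4 0.3 1. ] open 0.0853
```

View pics/w4.png

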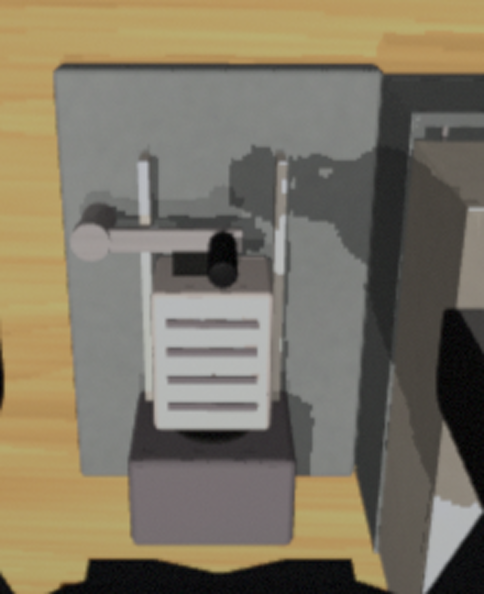

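The arm is now square to the deck, from (90,240) to (240,240), right behind the seated cartridge, so it is locked. Next I'll approach the bar.

Run:
```python
from h import *
import cv2
r=np.radians
ph=r(45);Y=-.035
j0=status.observe()["joints"]
for b,th in((.15,20),(.12,20),(.1,20),(0,20)):
    p,R=hp(0,r(th),ph,1,b,Y);j=kin.inverse_kinematics(p,R);print(b,p.round(3),None if j is None else np.round(j))
p,R=hp(0,r(20),ph,1,.11,Y)
up=p+[0,0,.1]
bot.movep(up,R);st()
bot.move_straight(p,rot=R,max_speed=.15);st()
im=read_camera("scene");cv2.imwrite("pics/s5.png",cv2.resize(im[100:310,200:480],None,fx=2.8,fy=2.8,interpolation=cv2.INTER_CUBIC)[:,:,::-1])
```

```text
0.15 [ 0.401 -0.045  0.16 ] [-75.   1. -43. 113.  54. -55.]
0.12 [ 0.42  -0.023  0.152] [-70.  -1. -44. 109.  58. -52.]
0.1 [ 0.433 -0.008  0.148] [-67.  -2. -45. 107.  61. -49.]
0 [0.497 0.064 0.123] [-50. -13. -51.  81.  74. -17.]Traceback (most recent call last):
  File "<stdin>", line 10, in <module>
rig.Unreachable: the arm cannot take that pose within its joint ranges
```

Run:
```python
from h import *
import cv2
r=np.radians
ph=r(45);Y=-.035
p,R=hp(0,r(20),ph,1,.11,Y)
up=None
for dz in(.06,.04,.02):
    if kin.inverse_kinematics(p+[0,0,dz],R) is not None: up=p+[0,0,dz];break
print(up)
if up is not None: bot.movep(up,R)
bot.movep(p,R);st()
im=read_camera("scene");cv2.imwrite("pics/s5.png",cv2.resize(im[100:310,200:480],None,fx=2.8,fy=2.8,interpolation=cv2.INTER_CUBIC)[:,:,::-1])
```

```text
[ 0.42630447 -0.01571523  0.21000759]
21.93 pos [ 0.4265 -0.0153  0.1509] F [ 0.2 -0.5  0.8] open 0.0851
```

View pics/s5.png

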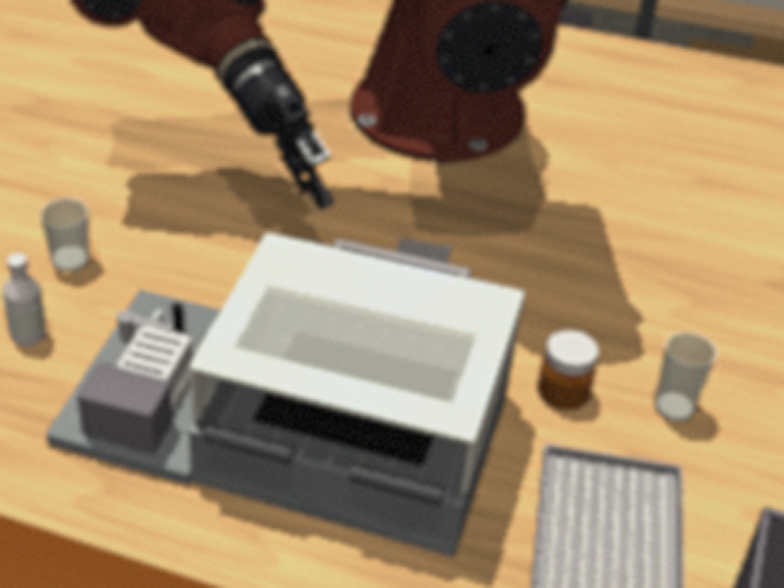

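The gripper at (320,190) is clear of everything and aimed at the bar at (400,257). I'll advance and grip.

Run:
```python
from h import *
import cv2
r=np.radians
p,R=hp(0,r(20),r(45),1,0,-.035)
print(bot.move_straight(p,rot=R,max_speed=.08,force_limit=8));st()
bot.close();s=st();print(s["gripper_force"])
im=read_camera("wrist");cv2.imwrite("pics/w6.png",im[:,:,::-1])
```

```text
False
23.51 pos [0.4969 0.0643 0.1235] F [-0.5  0.6 -0.4] open 0.0854
24.18 pos [0.4967 0.0642 0.1231] F [-6.9 -4.6 -0.7] open 0.0103
58.37173104286194
```

View pics/w6.png

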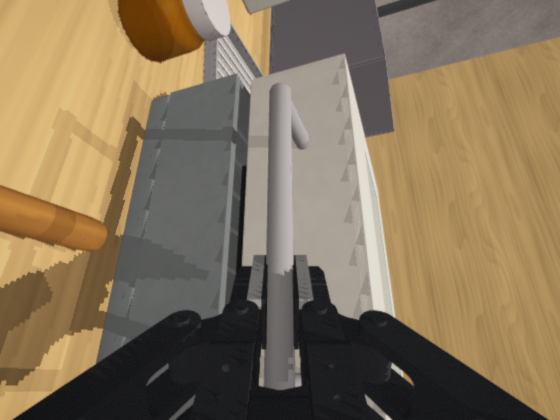

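The bar is held centred between the pads, running along column 280. Now I'll raise the hood.

```bash
cat >> h.py <<'E'
r=np.radians
def hood(q): return hp(q,r(20+40*q),r(45),1,0,-.035)
def est(s): # hood angle from the grasp point
    g=s["ee_pos"]-s["tcp_rot"][:,2]*.019; d=RD.T@(g-W([.110,0,.088]))
    return np.arctan2(d[2],-d[0])-np.arctan2(.04,.265),np.hypot(d[0],d[2])
def go(qs,v):
    for q in qs:
        p,R=hood(q); bot.move_straight(p,rot=R,max_speed=v); s=status.observe()
        print(round(q,2),round(s["clock"],1),s["force"].round(1),np.round(est(s),3),round(s["opening"],4))
        if np.linalg.norm(s["force"])>45: print("STOP");return False
    return True
E
python3 - <<'E'
from h import *
print(all(kin.inverse_kinematics(*hood(q)) is not None for q in np.arange(.1,1.1,.1)))
go(np.arange(.1,.55,.1),.08)
E
```

```text
True
0.1 24.7 [-6.9 -6.4 -1.2] [0.099 0.268] 0.0104
0.2 25.2 [-9.7 -8.5 -0.1] [0.198 0.268] 0.0105
0.3 25.7 [ 7.9 -1.8 -5.2] [0.299 0.268] 0.0103
0.4 26.1 [ 2.9 -3.9 -3.8] [0.398 0.268] 0.0104
0.5 26.6 [-3.2 -5.2  1.7] [0.5   0.268] 0.01
```

Run:
```python
from h import *
import cv2
if go(np.arange(.6,1.05,.1),.08) and go([1.05],.06):
    bot.sleep(.3); go(np.arange(1.0,.75,-.1),.06) and go([.74,.70,.67],.04)
    bot.sleep(.5);s=st();print(est(s))
    im=read_camera("scene");cv2.imwrite("pics/s7.png",cv2.resize(im,(784,588))[:,:,::-1])
```

```text
0.6 27.1 [-3.3 -6.2  2.4] [0.599 0.268] 0.0105
0.7 27.6 [-4.2 -5.9  2.6] [0.698 0.268] 0.0105
0.8 28.0 [-3.  -6.5  1.5] [0.798 0.268] 0.0106
0.9 28.5 [ 1.5 -5.4 -1.8] [0.897 0.267] 0.0105
1.0 29.0 [ 1.4 -5.  -1.9] [0.997 0.267] 0.0101
1.05 29.4 [ 0.6 -5.2 -2.8] [1.047 0.267] 0.0104
1.0 30.0 [ 2.1 -5.  -4. ] [0.994 0.267] 0.0101
0.9 30.6 [ 2.4 -4.  -3.8] [0.895 0.267] 0.0101
0.8 31.2 [ 4.2 -4.7 -5.3] [0.795 0.267] 0.0103
0.74 31.7 [ 5.2 -4.3 -5.2] [0.735 0.267] 0.01
0.7 32.1 [ 6.1 -4.1 -5.9] [0.695 0.267] 0.0101
0.67 32.5 [ 6.3 -4.5 -6. ] [0.665 0.267] 0.0103
32.98 pos [0.5753 0.0664 0.273 ] F [ 6.6 -3.5 -5.6] open 0.0103
(np.float64(0.6662788055424975), np.float64(0.26737525571218385))
```

View pics/s7.png

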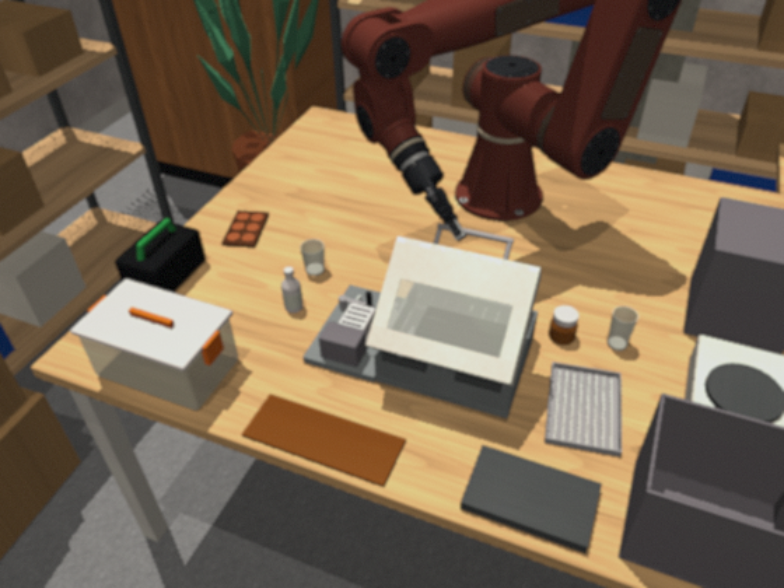

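The hood is open and gripped at the bar (460,232). It is at about 0.667 rad, 7.6° below balance, and the bystanders look unmoved.

```bash
python3 -c "
from rig import workorder
print(workorder.finish_job())"
```

```text
the job is handed in; nothing more can be done
None
```

I handed the job in at about 33 s: cartridge pushed home, catch swung across and locked, and hood raised to about 1.05 rad, then brought back down and held at about 0.67 rad (7.6° below balance) in the gripper.

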